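Find the heavy side of a fan rotor and hold it down

ROBOT

A 6-joint arm with a two-finger parallel gripper is mounted at the origin on the work surface. World frame = base frame: x ahead of the robot, y to its left, z up, the work surface at z = 0. Lengths are in mm, angles in degrees, forces in N, time in s.
With the tool pointing down it reaches from about 350 to 850 mm from the base axis. Payload 8.1 kg.
Tool frame: the origin (TCP) lies at the very end of the fingers, on their centre line; the grasp point (between the pads) lies 19 mm behind it; x points along the fingers, y is the direction in which the jaws open and shut, and the axes are right-handed (so a half turn about x gives the same grasp; the last joint's range is limited). The gripper opens to 85 mm and grips with 20 to 120 N. Pads are 22 mm wide; open, the fingers measure 114 mm over their backs; the gripper's body (76 mm by 85 mm) begins 54 mm behind the grasp point. The pads swing forward as they close: fully open they stand 13 mm farther back than shut.
Start: joints at [64.263, 7.471, 85.268, -0, 87.261, -4.893], TCP at [213.476, 560.744, 231.292] pointing down, gripper open.
Joint ranges: [-169.43, 169.43], [-51.17, 129.36], [1.28, 143.12], [-76.62, 256.62], [0, 156.53], [-152.29, 152.29]. Speed limits (degrees/s): [136.94, 136.94, 159.86, 180, 180, 180].

INTERFACE

Orientations are given as [roll, pitch, yaw] about the fixed x, y, z axes, in that order (R = Rz(yaw) Ry(pitch) Rx(roll)).
In Python, from bench import sensors, snapshot, r gives the robot as it stands. The module is installed in compiled form; this text tells all that it offers.
- The arm moves only by the tool drive_tool, never from a script. Its argument "moves" is one flat list of numbers, 6 for each row, row after row: the shift along the tool's x, y, z in cm, then the turn, a rotation vector about the tool's x, y, z in degrees. In form: [tx, ty, tz, wx, wy, wz, tx, ty, tz, wx, wy, wz, ...]. A call has 1 to 20 rows; each row shifts and turns the commanded pose from where the row before left it, along the tool's axes as they then stand; what a row does not reach is not made up. A row lasts 1/12 s, in which the tool goes at most 41.7 mm and 7.16 degrees, less where a joint would pass 70% of its speed; a pose out of reach is approached as far as the arm can. A call with a gripper value outside its range is refused whole. "hand" is the finger opening in cm, from 0 to 8.54, set as the call begins (left out, the last holds). The fingers move at their own pace and stop on an object; "grip_force" is the grip in N (left out, the last holds). Time passes only in rows, so rows that do not move let the fingers close. It gives the time, the measured TCP pose, the force and the opening at its end, in the units of the state.
- sensors.sense(): the state, without advancing time (a new reading comes with each control period).
- snapshot(name): name is "scene" or "top"; returns a dict with "image" (384x512x3 uint8, red, green, blue), "z_map" (384x512 float32, mm along the optical axis (not along the pixel's ray), 0 where there is no reading), "camera_matrix" (3x3 intrinsics, pixels), "eye" and "orientation" of the camera in the world. Camera axes: x right, y down, z forward; pixel columns grow to the right and rows downward; lengths in mm; the calibration is good to about 2 mm. A picture is of the moment at which its call begins.
- r.hand_in(): hands the job in, once; it reports no verdict.
The state is a dict: "time": time; "joint_pos": joint angles; "qd": joint speeds; "joint_efforts": joint torques, N m; "tool_pos": TCP position; "tcp_rot": TCP orientation; "ft_force": force on the tool from outside, world axes, zero at the start; "wrist_torque": the same for the moment, N m; "finger_gap": finger opening in mm.
Only numpy, scipy, OpenCV 4.12 (cv2) and the standard library are available. Lean on these libraries where they do the work, as an engineer would, in place of code of your own. Each camera call takes 0.05 s, during which the arm holds its last target.

TASK

The fan rotor on the balancing stand is heavier on one side, and nothing shows which. Take the black handle on its face, turn the rotor slowly through at least one full turn, either way, feeling where it pulls, then bring the heavy side straight down and finish while still gripping the handle, holding the rotor still there. Leave everything else on the bench where it is.

Things in the scene. Friction and masses are not known exactly. Their poses are not given: they have to be found in the camera images.
- hub (a point): Fixed point on the rotor's axis of rotation, 125 mm above the bench, level with the middle of the handle's length. Its x runs along the horizontal axis, from the rotor out past the handle (roughly away from the robot); its z is up.
- drum_face (a point): Fixed point at the centre of the rotor's front face, 60 mm behind hub on the axis, same axes. From here the aluminium rotor reaches 74 mm back: hub drum 120 mm across, then 12 plain vanes and a plate 160 mm across; a grey bearing block carries it from behind. In front of it only a 6 mm nut, the handle and a small boss. The 12 mm thick, 150 mm wide base plate ends 60 mm in front of this face.
- grip (a point): Centre of the handle: black sleeve 18 mm in diameter, 54 mm long, parallel to the axis, 50 mm from it, on a steel pin standing out of the rotor's face. The sleeve spins freely on its pin, so the hand need not turn as it goes round. At its lowest its centre is 75 mm above the bench. Pin and handle are balanced by a small steel boss opposite and add no imbalance.
- rotor (a joint): Rotor angle, rad, counted on over several turns, starting between -0.8 and 0.8. At 0 the handle is straight up; positive turns it from the top towards -y of hub. It does not tell the heavy side: that differs every time. Bearing stiff, the rotor stays where it is left: at the handle a steady drag of about 3.4 N, plus or minus a pull of 2 to 3 N that comes and goes once a turn.
- driver: Screwdriver lying on the bench, a bystander.
- spanner: Spanner lying on the bench, a bystander.
- bearing: Steel bearing ring, 42 mm across, 14 mm high, lying near the stand, a bystander.
- cap: Black round cap, 38 mm across, 22 mm high, near the stand, a bystander.
- jar: Small amber glass jar, 52 mm across, 65 mm high, a bystander.
- tray: Open steel parts tray, 120 x 90 x 28 mm, a bystander.
- meter: Hand-held multimeter lying flat, 75 x 150 x 36 mm, a bystander.

How it is judged:
By the outcome, as a careful person would: the job done as asked, in the order asked, and still so for the second after the job is handed in, while the arm keeps its last pose, push and grip.
It also fails if it takes over 72 s, if anything falls off the work surface, if the arm or the gripper's body presses on something with over 40 N, if the wrist force passes 120 N, or if a joint passes its speed limit or range.

## Working session

There is one attempt and no reset: what is moved stays moved. The work goes in short steps, Python scripts to look and compute and a tool call to move; the robot and the scene stay as the last step left them, time stands still between calls to the robot, and variables do not carry over. Pictures are saved under pics/ and viewed, and the job is handed in when it is done.

Besides the shell and the picture viewer there is one more tool, called after "Emit:" by a JSON object that holds its "op" and its "data". drive_tool: Moves the arm, as the interface text tells. Its arguments: {"type":"object","properties":{"moves":{"type":"array","items":{"type":"number"}},"hand":{"type":"number"},"grip_force":{"type":"number"}},"required":["moves"]}

```bash
mkdir -p pics; cat > h.py <<'E'
from bench import sensors, snapshot, r
import numpy as np, cv2
def save(s,name):
    cv2.imwrite('pics/'+name+'.png', s['image'][:,:,::-1])
E
python3 - <<'E'
from h import *
for n in ['scene','top']:
    s=snapshot(n); save(s,n+'0')
    print(n,s['camera_matrix'],s['eye'],s['orientation'])
print(sensors.sense())
E
```

```text
scene [[355.39126652   0.         257.93692787]
 [  0.         355.39126652 197.07662862]
 [  0.           0.           1.        ]] [1130.00055367  635.28568089  745.62096959] [-125.38884912   -0.26421925  140.93198618]
top [[390.15713419   0.         251.94468302]
 [  0.         390.15713419 194.74064348]
 [  0.           0.           1.        ]] [ 502.09848848  -18.99662046 1355.57677085] [-176.97117928    1.23555735  -91.18743396]
{'time': 0.1, 'joint_pos': array([ 6.42610883e+01,  7.51097728e+00,  8.53230442e+01, -2.69786710e-04,
        8.72620717e+01, -4.89354596e+00]), 'qd': array([ 0.02789416, -0.05397634, -0.24831805, -0.00604164,  0.13499005,
        0.12153413]), 'joint_efforts': array([ 4.77545291e-04, -5.70956719e+01, -5.01938260e+01, -2.81996145e-04,
        8.04647512e-03, -5.89290323e-06]), 'tool_pos': array([213.27716759, 560.28289956, 230.3472472 ]), 'tcp_rot': array([ -94.73288201,   89.90390649, -115.57823469]), 'ft_force': array([-0.05696311, -0.76209768, -0.42986989]), 'wrist_torque': array([-0.00744413, -0.04875387,  0.0010987 ]), 'finger_gap': 85.47254782841075}
```

View pics/scene0.png

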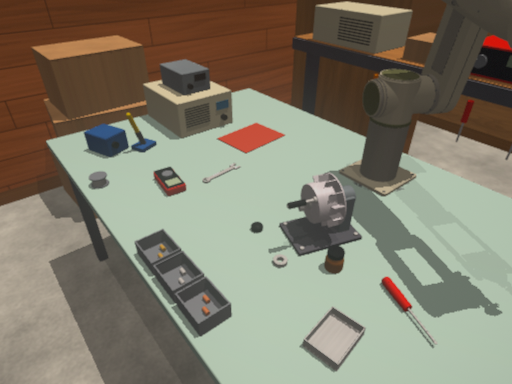

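View pics/top0.png

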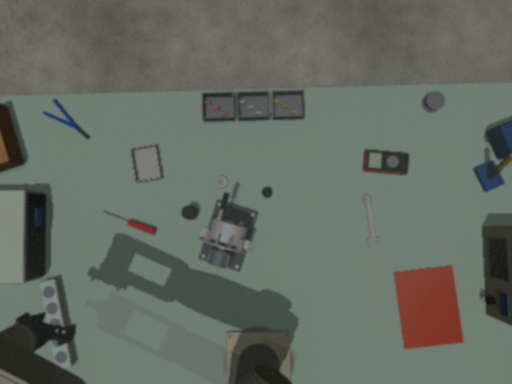

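```bash
cat >> h.py <<'E'
from scipy.spatial.transform import Rotation as Ro
def cloud(s):
    K=s['camera_matrix'];z=s['z_map'];v,u=np.mgrid[:384,:512]
    P=np.stack([(u-K[0,2])*z/K[0,0],(v-K[1,2])*z/K[1,1],z],-1)
    R=Ro.from_euler('xyz',s['orientation'],degrees=True).as_matrix()
    return P@R.T+np.array(s['eye'])
def proj(s,X):
    R=Ro.from_euler('xyz',s['orientation'],degrees=True).as_matrix()
    c=(np.atleast_2d(X)-s['eye'])@R; K=s['camera_matrix']
    return np.c_[c[:,0]/c[:,2]*K[0,0]+K[0,2],c[:,1]/c[:,2]*K[1,1]+K[1,2]]
def crop(s,name,u0,u1,v0,v1,k=6):
    im=cv2.resize(s['image'][v0:v1,u0:u1,::-1],None,fx=k,fy=k,interpolation=cv2.INTER_CUBIC)
    cv2.imwrite('pics/'+name+'.png',im)
E
python3 - <<'E'
from h import *
s=snapshot('scene');t=snapshot('top')
crop(s,'sc1',270,370,165,275,5); crop(t,'tc1',170,290,165,280,5)
C=cloud(t); 
np.set_printoptions(precision=0,suppress=True,linewidth=200)
print('table z',np.median(C[100:150,320:360,2]))
for v in range(190,272,3): print(v,C[v,204:262:3,2])
Cs=cloud(s)
print('scene table',np.median(Cs[150:160,230:245,2]), Cs[260:290,200:210,2].mean())
m=(C[...,2]>8)&(C[...,2]<17); m[:190]=0;m[275:]=0;m[:,:190]=0;m[:,265:]=0
np.set_printoptions(precision=1)
print(cv2.minAreaRect(C[m][:,:2].astype(np.float32)))
E
```

```text
table z 0.4167938519865402
190 [ 0.  5.  4. -1.  1. -1. -3. -7.  2. -2. -1.  4. -0.  5. -5.  0. -3.  3. -1. 15.]
193 [ -2.  -2.  -0.   1.   2.  -3.  -0. 172. 169.   4.   5.   3.   2.   4.   3.  -4.  -5.  -2.  -5.   9.]
196 [  -3.    0.   -3.    2.   -2.    2.  164.  166.  158.    2.    3.   -2.   -2.   -3.   -2. 1356.    6.    0.    4.   -1.]
199 [  4.  -4.  -1.  -3.   9.  -1. 169. 178.   3.   0.   2.  -1.  -0.  -1.  -0.  -0.  -1.   6.   0.   2.]
202 [  2.   2.  -1.  -3.  11.  17. 171. 171.   1.  -6.   0.   5.  -2.   4.  -1.   3.   0.  -2.  -1.  -1.]
205 [ -5.   3.  -1.   0.   8.  18. 173. 166.  13.  15.  12.   9.   4.  -1.   1.   4.  -0.  -2.  -1.  -0.]
208 [   4.    1.    1.   -0.   17.   13.  173.    9.   15. 1356.    7.   13.   12.   15.    7.    1.   -1.   -2.    3.   -0.]
211 [  1.   2.   1.  11.  10. 170.  18.  12.  11.  12.  13.  11.  12.  16.  18.   8.  12.  10.  -0.   0.]
214 [  1.  -4.  -1.  19.  16. 168.  10.  12.  18.  15.  14.   9.  10.   8.  10.  13.  21.  12.   1.   2.]
217 [  2.   4.  -2. 123. 170. 169.  14.  13.  13.  12.  11.  15.   9.  16.  19.  10.  14.  12.   4.
[... 1347 characters left out ...]
.  48.  15.  15.  11.  12.   3.  -2.   4.  -1.   5.  -3.]
259 [ 18. 137. 149. 153. 153. 153. 153. 145. 137.  14.  14.  18.  13.   1.  -3.   2.   2.   1.   3.   4.]
262 [  1. 138. 150. 153. 156. 152. 148. 137. 131.  15.  13.  15.  13.  -0.   1.   0.  -4.  -2.  -3.   2.]
265 [  4.   2.   2. 154. 155. 153. 146. 140.  12.  18.  11.  19.  13.   2.   3.   0.   2.   5.   4.  -1.]
268 [ 1.  2.  2. -1.  6. -1.  4. -1.  5. 11. 12. 11.  0. -5.  5.  1.  1. -1.  1. -1.]
271 [ 1. -3.  4.  0.  0.  0. -0. -0. -1.  1.  1. -2.  1. -4. -7.  5.  0.  0.  3.  5.]
scene table -0.05896304078117964 27.11392946391119
((453.2091979980469, 97.26309967041016), (255.27749633789062, 277.39776611328125), 88.72476196289062)
```

View pics/sc1.png

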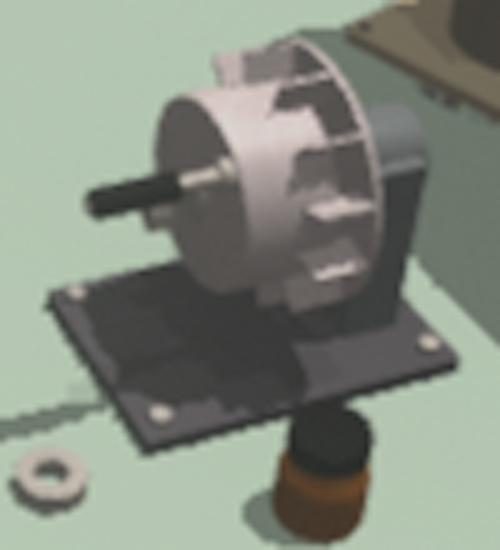

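View pics/tc1.png

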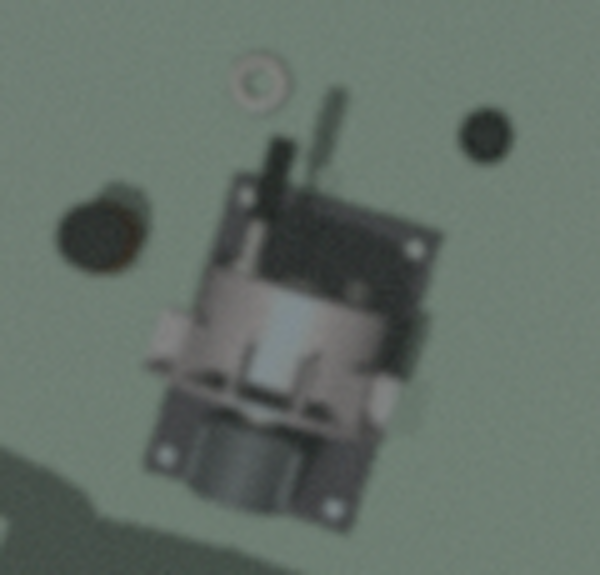

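```bash
python3 - <<'E'
from h import *
from scipy.optimize import least_squares
np.set_printoptions(precision=2,suppress=True,linewidth=200)
s=snapshot('scene');t=snapshot('top')
def back(s,u,v,z):
    K=s['camera_matrix'];R=Ro.from_euler('xyz',s['orientation'],degrees=True).as_matrix()
    d=R@np.array([(u-K[0,2])/K[0,0],(v-K[1,2])/K[1,1],1]);e=np.array(s['eye']);return e+d*(z-e[2])/d[2]
off=np.array([170-.4,165-.4])
ctop=[back(t,*(np.array(p)/5+off),12) for p in [(237,172),(442,236),(348,532),(145,468)]]
offs=np.array([270-.4,165-.4])
csc=[back(s,*(np.array(p)/5+offs),12) for p in [(145,445),(48,300),(458,360)]]  # 
print('plate top cam',np.array(ctop));print('scene',np.array(csc))
c=np.array(ctop); 
for a,b in [(0,1),(1,2),(2,3),(3,0)]: d=c[b]-c[a]; print(np.linalg.norm(d),np.degrees(np.arctan2(d[1],d[0])))
ax=(c[0]+c[1]-c[2]-c[3])[:2]; yaw=np.arctan2(ax[1],ax[0]); print('yaw',np.degrees(yaw))
print('front mid',(c[0]+c[1])/2,'center',c.mean(0))
# drum cylinder fit
fm=((c[0]+c[1])/2)[:2]
for nm,S in (('top',t),('scene',s)):
    C=cloud(S); P=C[(S['z_map']>0)]; P=P.reshape(-1,3)
    d=P[:,:2]-fm; a=np.array([np.cos(yaw),np.sin(yaw)]); n=np.array([-a[1],a[0]])
    al=d@a; la=d@n
    m=(al<-64)&(al>-90)&(abs(la)<75)&(P[:,2]>85)
    Q=P[m]; al,la=al[m],la[m]; rr=np.hypot(la,Q[:,2]-125); k=abs(rr-60)<12; Q=Q[k]
    def f(p):
        a=np.array([np.cos(p[0]),np.sin(p[0])]);n=np.array([-a[1],a[0]]); return np.hypot((Q[:,:2]-fm)@n-p[1],Q[:,2]-125-p[2])-60
    def f2(p): return f([yaw,p[0],p[1]])
    o=least_squares(f,[yaw,0,0],loss='soft_l1',f_scale=3); print(nm,len(Q),np.degrees(o.x[0]),o.x[1:],np.std(o.fun))
    o=least_squares(f2,[0,0],loss='soft_l1',f_scale=3); print(nm,o.x)
    # handle
    d=P[:,:2]-fm; al=d@a; la=d@n
    m=(al>-48)&(al<40)&(abs(la)<70)&(P[:,2]>60)
    Q=P[m];print('handle',m.sum(),'al',al[m].min(),np.percentile(al[m],[2,50,98]),'la',la[m].mean(),la[m].std(),'z',Q[:,2].mean(),Q[:,2].std())
    for lo in range(-70,40,8):
        k=m&(al>=lo)&(al<lo+8)
        if k.sum(): print(lo,k.sum(),la[k].mean(),la[k].min(),la[k].max(),P[k,2].mean(),P[k,2].max())
E
```

```text
plate top cam [[561.7  129.5   12.  ]
 [514.58 -11.11  12.  ]
 [313.9   57.45  12.  ]
 [359.88 195.99  12.  ]]
scene [[563.28 130.56  12.  ]
 [519.45  -3.01  12.  ]
 [360.43 198.61  12.  ]]
148.30223641327547 -108.5268137669166
212.0632496003854 161.1372899308825
145.96448080156043 71.64251910629957
212.4938128476512 -18.231513505848667
yaw -18.54679172121335
front mid [538.14  59.2   12.  ] center [437.52  92.96  12.  ]
top 328 -17.186896255685912 [3.96 0.15] 1.8161346708207893
top [2.12 0.15]
handle 129 al -47.70213647000148 [-46.98  -6.38  26.39] la 31.77492494375217 14.843538127418206 z 165.38978357133928 16.589826919847468
-54 6 -9.644146102281004 -38.28490377491109 38.22498920810822 118.38354951309002 169.78604843220864
-46 12 23.685179166019566 -33.82697815597112 40.084267288637484 152.1889993966259 171.20228142350084
-38 8 36.07638004140263 31.78871575934729 39.893079015129175 167.4557404602578 169.47658001069794
-30 10 34.687387632498584 28.808742107115542 42.02371146895099 167.91685368083114 172.73419060755828
-22 14 35.022388747798914 27.25763264678938 43.479357630460306 1
[... 1233 characters left out ...]
607532696
-22 17 39.042533073762286 31.066814262319607 44.57025497718148 168.0133908010349 172.39220801340025
-14 17 39.748972915042245 30.9118744238743 44.10120009826672 167.35529076246317 173.08269196891388
-6 18 38.61194830450157 28.09629229852333 45.18463226715556 166.46350855355868 171.48148448442817
2 15 40.64797213445344 33.36787948835446 44.39917019876613 167.85186798193874 172.92077542635855
10 20 39.330939775966215 31.526863322913044 45.18858813720255 167.27549781203115 174.59317583570783
18 18 38.714541716746695 23.101941660762616 44.718106030022874 166.8158009716545 172.2202380780243
26 14 36.781099684058475 29.557620476014463 43.94528883163529 165.4376299769667 172.2128078535934
```

```bash
cat >> h.py <<'E'
yaw=np.radians(-18.4); A=np.array([np.cos(yaw),np.sin(yaw),0]); N=np.array([-A[1],A[0],0]); Z=np.array([0,0,1.])
HUB=np.array([538.5,60.4,125.])
def Rt(o): return Ro.from_euler('xyz',o['tcp_rot'],degrees=True).as_matrix()
E
python3 - <<'E'
from h import *
np.set_printoptions(precision=4,suppress=True,linewidth=200)
o=sensors.sense(); R=Rt(o); print(o['time'],o['tool_pos'],o['ft_force'],o['tcp_rot'],o['joint_pos']); print(R)
for i in range(3): print('axis',i,np.degrees(np.arctan2(R[1,i],R[0,i])))
for sgn in (1,-1):
    y=sgn*N; x=-Z; z=np.cross(x,y); Rg=np.c_[x,y,z]
    print(sgn,'rotvec tool deg',np.degrees(Ro.from_matrix(R.T@Rg).as_rotvec()))
T=HUB+N*34.5+A*3; T[2]=275
print(T, 'shift in tool cm', R.T@(T-o['tool_pos'])/10)
E
```

```text
0.3 [213.3674 560.5873 230.9394] [ 0.6949 -0.5503  0.5287] [ -95.4243   89.9636 -116.267 ] [64.2656  7.4867 85.2877  0.0003 87.262  -4.8917]
[[-0.0003  0.3558  0.9346]
 [-0.0006  0.9346 -0.3558]
 [-1.     -0.0006 -0.0001]]
axis 0 -116.26702599263687
axis 1 69.1572565218212
axis 2 -20.84274565132116
1 rotvec tool deg [-2.4427 -0.0042  0.0361]
-1 rotvec tool deg [177.5572   0.056    0.0065]
[552.2365  92.1893 275.    ] shift in tool cm [ -4.3889 -31.7203  48.3349]
```

Emit:
{"op": "drive_tool", "data": {"moves": [-2.2,0,0,0,0,0,-2.2,0,0,0,0,0,0,-1.762,2.685,0,0,0,0,-1.762,2.685,0,0,0,0,-1.762,2.685,0,0,0,0,-1.762,2.685,0,0,0,0,-1.762,2.685,0,0,0,0,-1.762,2.685,0,0,0,0,-1.762,2.685,0,0,0,0,-1.762,2.685,0,0,0,0,-1.762,2.685,0,0,0,0,-1.762,2.685,0,0,0,0,-1.762,2.685,0,0,0,0,-1.762,2.685,0,0,0,0,-1.762,2.685,0,0,0,0,-1.762,2.685,0,0,0,0,-1.762,2.685,0,0,0,0,-1.762,2.685,0,0,0,0,-1.762,2.685,0,0,0,0,-1.762,2.685,0,0,0], "hand": 8.54, "grip_force": 40}}

```text
time: 1.97
tool_pos: [553.0, 90.9, 275.4]
tcp_rot: [41.3, 90.0, 20.4]
ft_force: [0.2, 0.4, 0.1]
finger_gap: 85.6
```

Emit:
{"op": "drive_tool", "data": {"moves": [0,0,0,-2.44,0,0.03,0,0,0,0,0,0,0,0,0,0,0,0,0,0,0,0,0,0]}}

```text
time: 2.3
tool_pos: [551.9, 93.0, 275.3]
tcp_rot: [111.1, 90.0, 92.6]
ft_force: [0.2, -0.1, 0.0]
finger_gap: 85.6
```

```bash
python3 - <<'E'
from h import *
np.set_printoptions(precision=4,suppress=True,linewidth=200)
s=snapshot('scene');crop(s,'sc2',230,400,90,275,4)
t=snapshot('top');crop(t,'tc2',170,290,165,280,5)
o=sensors.sense(); R=Rt(o); print(o['time'],o['tool_pos'],o['ft_force'],o['joint_pos'])
G=np.c_[-Z,N,A]; print(np.degrees(Ro.from_matrix(R.T@G).as_rotvec()))
T=HUB+N*34.5+A*3; T[2]=162-19; print(R.T@(T-o['tool_pos'])/10)
E
```

```text
2.4 [551.8963  93.3045 275.4387] [-0.0803  0.7817 -1.2857] [  4.3239   0.3706  88.115    0.036   91.4927 -67.3101]
[ 0.0349  0.0061 -0.0416]
[13.2438 -0.1047  0.066 ]
```

View pics/sc2.png

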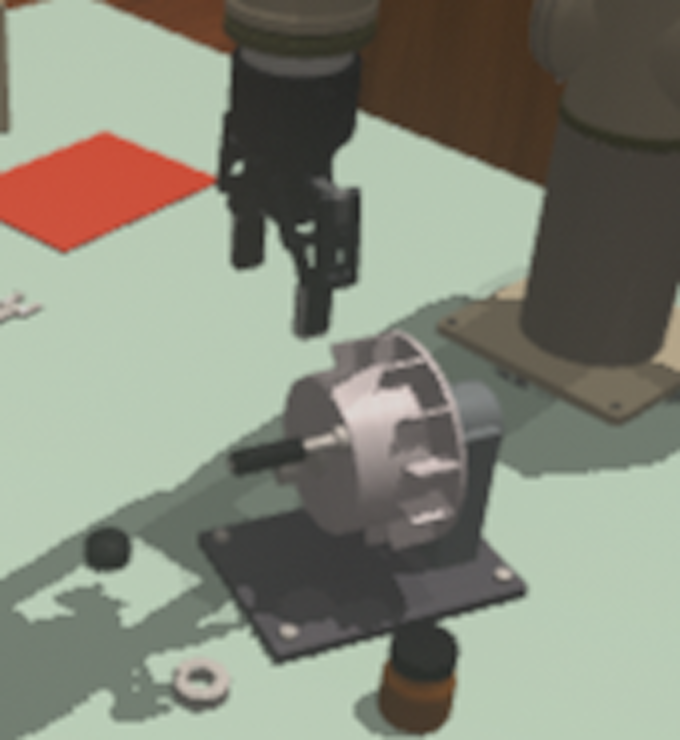

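Emit:
{"op": "drive_tool", "data": {"moves": [2,-0.05,0.03,0,0,0,2,-0.05,0.03,0,0,0,2,0,0,0,0,0,2,0,0,0,0,0,1,0,0,0,0,0,1,0,0,0,0,0,0.5,0,0,0,0,0]}}

```text
time: 2.98
tool_pos: [552.1, 91.7, 169.3]
tcp_rot: [169.7, 89.9, 151.3]
ft_force: [-0.4, -0.2, 0.6]
finger_gap: 85.3
```

Emit:
{"op": "drive_tool", "data": {"moves": [0.5,0,0,0,0,0,0.5,0,0,0,0,0,0.5,0,0,0,0,0]}}

```text
time: 3.23
tool_pos: [553.2, 91.4, 155.9]
tcp_rot: [36.5, 89.9, 18.1]
ft_force: [0.8, -0.6, 0.9]
finger_gap: 85.2
```

Emit:
{"op": "drive_tool", "data": {"moves": [0.5,0,0,0,0,0,0.5,0,0,0,0,0,0.3,0,0,0,0,0]}}

```text
time: 3.48
tool_pos: [552.4, 91.2, 141.7]
tcp_rot: [134.3, 90.0, 115.9]
ft_force: [0.0, -0.1, -0.4]
finger_gap: 85.9
```

Emit:
{"op": "drive_tool", "data": {"moves": [0,0,0,0,0,0]}}

```text
time: 3.57
tool_pos: [552.0, 91.2, 141.3]
tcp_rot: [-179.9, 89.9, 161.7]
ft_force: [1.1, 0.6, 0.4]
finger_gap: 85.2
```

Emit:
{"op": "drive_tool", "data": {"moves": [0,0,0,0,0,0]}}

```text
time: 3.65
tool_pos: [552.5, 91.3, 142.1]
tcp_rot: [132.0, 90.0, 113.6]
ft_force: [-0.3, 0.3, 0.3]
finger_gap: 85.5
```

Emit:
{"op": "drive_tool", "data": {"moves": [0,0,0,0,0,0]}}

```text
time: 3.73
tool_pos: [552.8, 91.3, 142.6]
tcp_rot: [61.6, 90.0, 43.2]
ft_force: [-0.5, -0.3, 0.2]
finger_gap: 85.3
```

```bash
python3 - <<'E'
from h import *
np.set_printoptions(precision=3,suppress=True,linewidth=200)
F=[]
for i in range(6):
    s=snapshot('scene');o=sensors.sense();F.append(o['ft_force'])
F=np.array(F);print(F,F.mean(0))
crop(s,'sc3',230,400,90,275,4)
s=snapshot('top');crop(s,'tc3',170,290,165,280,5)
print(o['time'],o['tool_pos'],o['joint_pos'])
T=HUB+N*34.5+A*3; T[2]=161.5-19; print(Rt(o).T@(T-o['tool_pos'])/10)
E
```

```text
[[ 0.058  0.076 -0.866]
 [ 0.582  0.306 -0.5  ]
 [ 1.081 -0.251 -0.81 ]
 [-1.362  0.223  0.445]
 [-0.371 -0.077 -0.799]
 [-0.071 -0.289  0.357]] [-0.014 -0.002 -0.362]
4.0333 [552.692  91.289 142.502] [  4.117   4.701  97.662   0.028  77.607 -67.482]
[ 0.     0.071 -0.072]
```

View pics/sc3.png

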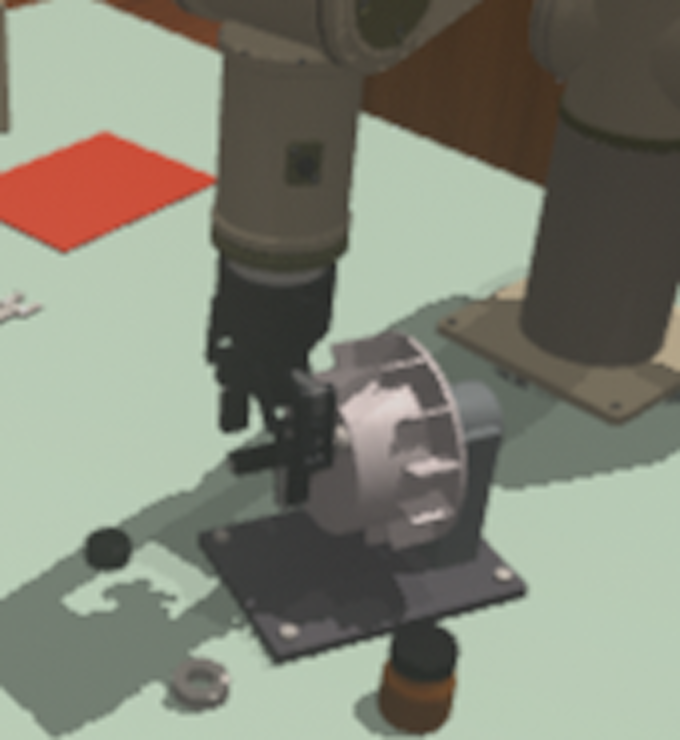

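View pics/tc3.png

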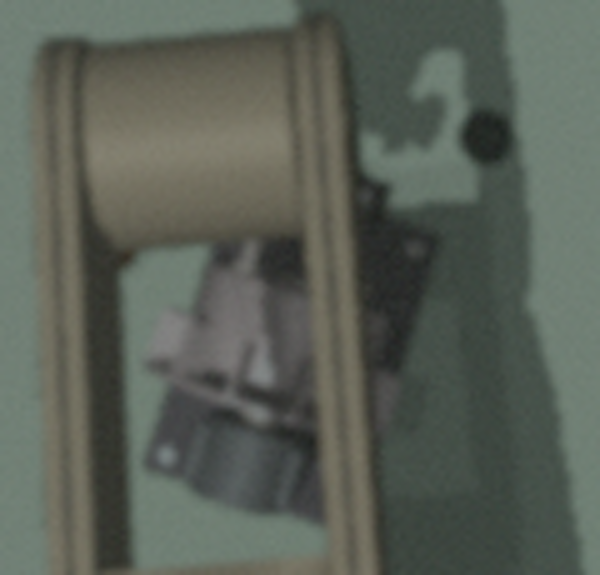

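Emit:
{"op": "drive_tool", "data": {"moves": [0,0,0,0,0,0,0,0,0,0,0,0,0,0,0,0,0,0,0,0,0,0,0,0,0,0,0,0,0,0,0,0,0,0,0,0,0,0,0,0,0,0,0,0,0,0,0,0], "hand": 0, "grip_force": 40}}

```text
time: 4.75
tool_pos: [552.5, 91.2, 142.1]
tcp_rot: [113.2, 90.0, 94.7]
ft_force: [0.1, -1.6, -1.4]
finger_gap: 16.5
```

Emit:
{"op": "drive_tool", "data": {"moves": [0,0,0,0,0,0,0,0,0,0,0,0]}}

```text
time: 4.92
tool_pos: [552.5, 91.2, 142.1]
tcp_rot: [110.1, 90.0, 91.7]
ft_force: [0.8, -0.8, -1.6]
finger_gap: 16.6
```

```bash
python3 - <<'E'
from h import *
np.set_printoptions(precision=3,suppress=True,linewidth=200)
F=[];P=[]
for i in range(4):
    s=snapshot('scene');o=sensors.sense();F.append(o['ft_force']);P.append(o['tool_pos'])
print(o['time'],np.mean(F,0),np.array(P),o['finger_gap'],o['wrist_torque'])
crop(s,'sc4',230,400,90,275,4)
d=np.mean(P,0)-HUB; print('lat',d@N,'z',d[2],'ax',d@A)
E
```

```text
5.1167 [ 0.687 -1.24  -2.723] [[552.495  91.201 142.118]
 [552.507  91.185 142.144]
 [552.53   91.204 142.169]
 [552.523  91.194 142.163]] 16.81123452792518 [-0.133 -0.124 -0.007]
lat 33.64511978639691 z 17.148570902050807 ax 3.5767123667218534
```

View pics/sc4.png

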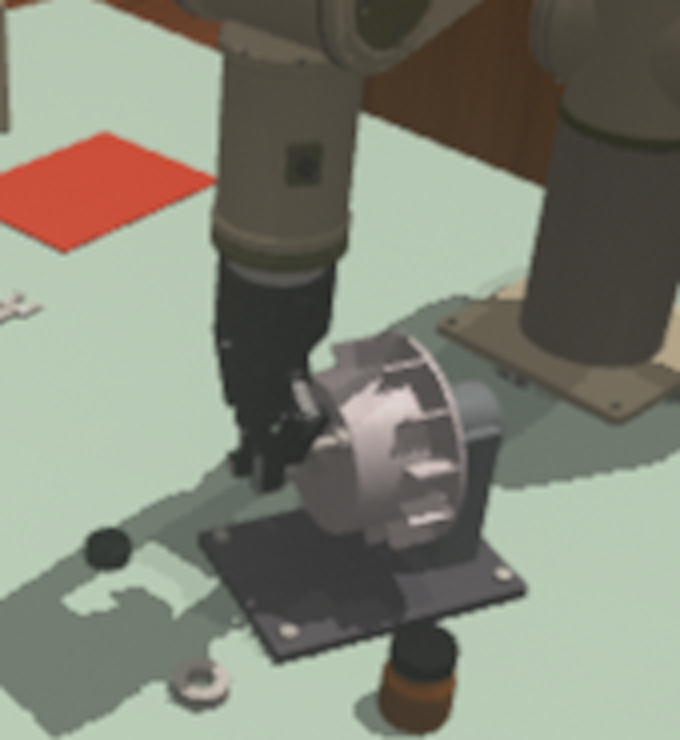

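Emit:
{"op": "drive_tool", "data": {"moves": [-0.062,-0.073,0,0,0,0,-0.062,-0.073,0,0,0,0,-0.062,-0.073,0,0,0,0,-0.062,-0.073,0,0,0,0,-0.062,-0.073,0,0,0,0]}}

```text
time: 5.53
tool_pos: [551.3, 87.8, 145.2]
tcp_rot: [106.7, 90.0, 88.3]
ft_force: [4.8, 0.3, -7.2]
finger_gap: 16.6
```

Emit:
{"op": "drive_tool", "data": {"moves": [-0.061,-0.091,0,0,0,0,-0.061,-0.091,0,0,0,0,-0.061,-0.091,0,0,0,0,-0.061,-0.091,0,0,0,0,-0.061,-0.091,0,0,0,0,-0.061,-0.091,0,0,0,0]}}

```text
time: 6.03
tool_pos: [549.5, 82.5, 148.9]
tcp_rot: [141.3, 90.0, 122.9]
ft_force: [4.7, -0.5, -9.9]
finger_gap: 16.6
```

Emit:
{"op": "drive_tool", "data": {"moves": [-0.048,-0.098,0,0,0,0,-0.048,-0.098,0,0,0,0,-0.048,-0.098,0,0,0,0,-0.048,-0.098,0,0,0,0,-0.048,-0.098,0,0,0,0,-0.048,-0.098,0,0,0,0]}}

```text
time: 6.53
tool_pos: [547.7, 76.9, 151.7]
tcp_rot: [135.7, 90.0, 117.3]
ft_force: [4.6, 0.6, -11.4]
finger_gap: 16.6
```

Emit:
{"op": "drive_tool", "data": {"moves": [-0.027,-0.103,0,0,0,0,-0.027,-0.103,0,0,0,0,-0.027,-0.103,0,0,0,0,-0.027,-0.103,0,0,0,0,-0.027,-0.103,0,0,0,0,-0.027,-0.103,0,0,0,0]}}

```text
time: 7.03
tool_pos: [545.8, 71.3, 153.6]
tcp_rot: [95.8, 90.0, 77.4]
ft_force: [4.2, 1.8, -10.4]
finger_gap: 17.1
```

Emit:
{"op": "drive_tool", "data": {"moves": [-0.016,-0.107,0,0,0,0,-0.016,-0.107,0,0,0,0,-0.016,-0.107,0,0,0,0,-0.016,-0.107,0,0,0,0,-0.016,-0.107,0,0,0,0,-0.016,-0.107,0,0,0,0]}}

```text
time: 7.53
tool_pos: [543.8, 65.3, 154.8]
tcp_rot: [86.1, 89.9, 67.7]
ft_force: [2.0, 4.9, -4.8]
finger_gap: 16.8
```

Emit:
{"op": "drive_tool", "data": {"moves": [-0.007,-0.109,0,0,0,0,-0.007,-0.109,0,0,0,0,-0.007,-0.109,0,0,0,0,-0.007,-0.109,0,0,0,0,-0.007,-0.109,0,0,0,0,-0.007,-0.109,0,0,0,0]}}

```text
time: 8.03
tool_pos: [541.8, 59.0, 155.2]
tcp_rot: [88.5, 89.9, 70.1]
ft_force: [1.0, 4.9, -4.0]
finger_gap: 17.0
```

Emit:
{"op": "drive_tool", "data": {"moves": [0.007,-0.109,0,0,0,0,0.007,-0.109,0,0,0,0,0.007,-0.109,0,0,0,0,0.007,-0.109,0,0,0,0,0.007,-0.109,0,0,0,0,0.007,-0.109,0,0,0,0]}}

```text
time: 8.53
tool_pos: [539.7, 52.9, 154.8]
tcp_rot: [86.7, 89.9, 68.3]
ft_force: [1.4, 5.2, -4.9]
finger_gap: 16.6
```

Emit:
{"op": "drive_tool", "data": {"moves": [0.022,-0.107,0,0,0,0,0.022,-0.107,0,0,0,0,0.022,-0.107,0,0,0,0,0.022,-0.107,0,0,0,0,0.022,-0.107,0,0,0,0,0.022,-0.107,0,0,0,0]}}

```text
time: 9.03
tool_pos: [537.7, 46.9, 153.5]
tcp_rot: [88.3, 89.9, 69.9]
ft_force: [1.4, 6.7, -5.0]
finger_gap: 16.9
```

Emit:
{"op": "drive_tool", "data": {"moves": [0.036,-0.103,0,0,0,0,0.036,-0.103,0,0,0,0,0.036,-0.103,0,0,0,0,0.036,-0.103,0,0,0,0,0.036,-0.103,0,0,0,0,0.036,-0.103,0,0,0,0]}}

```text
time: 9.53
tool_pos: [535.7, 41.1, 151.4]
tcp_rot: [89.8, 89.9, 71.4]
ft_force: [1.9, 6.1, -3.9]
finger_gap: 17.0
```

Emit:
{"op": "drive_tool", "data": {"moves": [0.049,-0.098,0,0,0,0,0.049,-0.098,0,0,0,0,0.049,-0.098,0,0,0,0,0.049,-0.098,0,0,0,0,0.049,-0.098,0,0,0,0,0.049,-0.098,0,0,0,0]}}

```text
time: 10.03
tool_pos: [533.9, 35.5, 148.5]
tcp_rot: [88.7, 89.9, 70.3]
ft_force: [0.1, 6.3, -3.4]
finger_gap: 16.6
```

Emit:
{"op": "drive_tool", "data": {"moves": [0.061,-0.091,0,0,0,0,0.061,-0.091,0,0,0,0,0.061,-0.091,0,0,0,0,0.061,-0.091,0,0,0,0,0.061,-0.091,0,0,0,0,0.061,-0.091,0,0,0,0]}}

```text
time: 10.53
tool_pos: [532.2, 30.4, 144.9]
tcp_rot: [88.5, 89.9, 70.1]
ft_force: [0.6, 6.1, -2.3]
finger_gap: 17.1
```

Emit:
{"op": "drive_tool", "data": {"moves": [0.072,-0.082,0,0,0,0,0.072,-0.082,0,0,0,0,0.072,-0.082,0,0,0,0,0.072,-0.082,0,0,0,0,0.072,-0.082,0,0,0,0,0.072,-0.082,0,0,0,0]}}

```text
time: 11.03
tool_pos: [530.7, 25.8, 140.6]
tcp_rot: [88.8, 89.9, 70.4]
ft_force: [0.2, 6.7, -1.0]
finger_gap: 16.8
```

Emit:
{"op": "drive_tool", "data": {"moves": [0.082,-0.072,0,0,0,0,0.082,-0.072,0,0,0,0,0.082,-0.072,0,0,0,0,0.082,-0.072,0,0,0,0,0.082,-0.072,0,0,0,0,0.082,-0.072,0,0,0,0]}}

```text
time: 11.53
tool_pos: [529.3, 21.7, 135.8]
tcp_rot: [87.9, 89.9, 69.5]
ft_force: [0.1, 6.8, -1.1]
finger_gap: 16.7
```

Emit:
{"op": "drive_tool", "data": {"moves": [0.091,-0.061,0,0,0,0,0.091,-0.061,0,0,0,0,0.091,-0.061,0,0,0,0,0.091,-0.061,0,0,0,0,0.091,-0.061,0,0,0,0,0.091,-0.061,0,0,0,0]}}

```text
time: 12.03
tool_pos: [528.1, 18.2, 130.4]
tcp_rot: [87.9, 89.9, 69.5]
ft_force: [0.2, 7.6, -1.0]
finger_gap: 16.5
```

Emit:
{"op": "drive_tool", "data": {"moves": [0.098,-0.047,0,0,0,0,0.098,-0.047,0,0,0,0,0.098,-0.047,0,0,0,0,0.098,-0.047,0,0,0,0,0.098,-0.047,0,0,0,0,0.098,-0.047,0,0,0,0]}}

```text
time: 12.53
tool_pos: [527.3, 15.5, 124.6]
tcp_rot: [86.3, 89.9, 67.9]
ft_force: [-0.8, 7.1, -0.7]
finger_gap: 16.5
```

Emit:
{"op": "drive_tool", "data": {"moves": [0.103,-0.034,0,0,0,0,0.103,-0.034,0,0,0,0,0.103,-0.034,0,0,0,0,0.103,-0.034,0,0,0,0,0.103,-0.034,0,0,0,0,0.103,-0.034,0,0,0,0]}}

```text
time: 13.03
tool_pos: [526.5, 13.5, 118.4]
tcp_rot: [95.2, 89.9, 76.9]
ft_force: [-1.1, 4.8, 0.4]
finger_gap: 16.5
```

Emit:
{"op": "drive_tool", "data": {"moves": [0.107,-0.02,0,0,0,0,0.107,-0.02,0,0,0,0,0.107,-0.02,0,0,0,0,0.107,-0.02,0,0,0,0,0.107,-0.02,0,0,0,0,0.107,-0.02,0,0,0,0]}}

```text
time: 13.53
tool_pos: [526.1, 12.2, 112.0]
tcp_rot: [97.5, 90.0, 79.1]
ft_force: [-2.2, 5.8, 1.8]
finger_gap: 17.1
```

Emit:
{"op": "drive_tool", "data": {"moves": [0.109,-0.006,0,0,0,0,0.109,-0.006,0,0,0,0,0.109,-0.006,0,0,0,0,0.109,-0.006,0,0,0,0,0.109,-0.006,0,0,0,0,0.109,-0.006,0,0,0,0]}}

```text
time: 14.03
tool_pos: [526.0, 11.8, 105.5]
tcp_rot: [97.3, 90.0, 78.9]
ft_force: [-3.0, 4.8, 1.4]
finger_gap: 16.8
```

Emit:
{"op": "drive_tool", "data": {"moves": [0.109,0.007,0,0,0,0,0.109,0.007,0,0,0,0,0.109,0.007,0,0,0,0,0.109,0.007,0,0,0,0,0.109,0.007,0,0,0,0,0.109,0.007,0,0,0,0]}}

```text
time: 14.53
tool_pos: [526.1, 12.2, 98.7]
tcp_rot: [106.9, 90.0, 88.5]
ft_force: [-2.7, 4.8, 1.4]
finger_gap: 16.8
```

Emit:
{"op": "drive_tool", "data": {"moves": [0.107,0.021,0,0,0,0,0.107,0.021,0,0,0,0,0.107,0.021,0,0,0,0,0.107,0.021,0,0,0,0,0.107,0.021,0,0,0,0,0.107,0.021,0,0,0,0]}}

```text
time: 15.03
tool_pos: [526.5, 13.3, 92.3]
tcp_rot: [104.2, 90.0, 85.8]
ft_force: [-2.4, 3.7, 2.5]
finger_gap: 16.6
```

Emit:
{"op": "drive_tool", "data": {"moves": [0.103,0.035,0,0,0,0,0.103,0.035,0,0,0,0,0.103,0.035,0,0,0,0,0.103,0.035,0,0,0,0,0.103,0.035,0,0,0,0,0.103,0.035,0,0,0,0]}}

```text
time: 15.53
tool_pos: [527.2, 15.3, 86.1]
tcp_rot: [111.8, 90.0, 93.4]
ft_force: [-3.6, 4.6, 2.7]
finger_gap: 16.7
```

Emit:
{"op": "drive_tool", "data": {"moves": [0.098,0.048,0,0,0,0,0.098,0.048,0,0,0,0,0.098,0.048,0,0,0,0,0.098,0.048,0,0,0,0,0.098,0.048,0,0,0,0,0.098,0.048,0,0,0,0]}}

```text
time: 16.03
tool_pos: [528.1, 18.0, 80.3]
tcp_rot: [116.4, 90.0, 98.0]
ft_force: [-3.0, 4.9, 3.3]
finger_gap: 16.6
```

Emit:
{"op": "drive_tool", "data": {"moves": [0.091,0.061,0,0,0,0,0.091,0.061,0,0,0,0,0.091,0.061,0,0,0,0,0.091,0.061,0,0,0,0,0.091,0.061,0,0,0,0,0.091,0.061,0,0,0,0]}}

```text
time: 16.53
tool_pos: [529.3, 21.5, 74.8]
tcp_rot: [111.2, 90.0, 92.8]
ft_force: [-3.1, 4.8, 2.9]
finger_gap: 16.9
```

Emit:
{"op": "drive_tool", "data": {"moves": [0.082,0.072,0,0,0,0,0.082,0.072,0,0,0,0,0.082,0.072,0,0,0,0,0.082,0.072,0,0,0,0,0.082,0.072,0,0,0,0,0.082,0.072,0,0,0,0]}}

```text
time: 17.03
tool_pos: [530.6, 25.5, 69.9]
tcp_rot: [122.2, 90.0, 103.8]
ft_force: [-3.5, 3.9, 4.0]
finger_gap: 16.4
```

Emit:
{"op": "drive_tool", "data": {"moves": [0.072,0.082,0,0,0,0,0.072,0.082,0,0,0,0,0.072,0.082,0,0,0,0,0.072,0.082,0,0,0,0,0.072,0.082,0,0,0,0,0.072,0.082,0,0,0,0]}}

```text
time: 17.53
tool_pos: [532.2, 30.1, 65.6]
tcp_rot: [127.4, 90.0, 109.0]
ft_force: [-4.6, 3.4, 3.7]
finger_gap: 16.9
```

Emit:
{"op": "drive_tool", "data": {"moves": [0.061,0.091,0,0,0,0,0.061,0.091,0,0,0,0,0.061,0.091,0,0,0,0,0.061,0.091,0,0,0,0,0.061,0.091,0,0,0,0,0.061,0.091,0,0,0,0]}}

```text
time: 18.03
tool_pos: [533.9, 35.3, 61.9]
tcp_rot: [140.7, 90.0, 122.3]
ft_force: [-4.1, 4.6, 3.7]
finger_gap: 16.7
```

Emit:
{"op": "drive_tool", "data": {"moves": [0.048,0.098,0,0,0,0,0.048,0.098,0,0,0,0,0.048,0.098,0,0,0,0,0.048,0.098,0,0,0,0,0.048,0.098,0,0,0,0,0.048,0.098,0,0,0,0]}}

```text
time: 18.53
tool_pos: [535.7, 40.8, 59.0]
tcp_rot: [-170.6, 90.0, 171.0]
ft_force: [-4.3, 2.6, 4.6]
finger_gap: 16.5
```

Emit:
{"op": "drive_tool", "data": {"moves": [0.035,0.103,0,0,0,0,0.035,0.103,0,0,0,0,0.035,0.103,0,0,0,0,0.035,0.103,0,0,0,0,0.035,0.103,0,0,0,0,0.035,0.103,0,0,0,0]}}

```text
time: 19.03
tool_pos: [537.7, 46.6, 56.9]
tcp_rot: [-142.2, 90.0, -160.6]
ft_force: [-5.8, 2.0, 5.6]
finger_gap: 16.7
```

Emit:
{"op": "drive_tool", "data": {"moves": [0.021,0.107,0,0,0,0,0.021,0.107,0,0,0,0,0.021,0.107,0,0,0,0,0.021,0.107,0,0,0,0,0.021,0.107,0,0,0,0,0.021,0.107,0,0,0,0]}}

```text
time: 19.53
tool_pos: [539.7, 52.5, 55.6]
tcp_rot: [-115.9, 90.0, -134.3]
ft_force: [-4.9, 0.8, 5.1]
finger_gap: 16.5
```

Emit:
{"op": "drive_tool", "data": {"moves": [0.007,0.109,0,0,0,0,0.007,0.109,0,0,0,0,0.007,0.109,0,0,0,0,0.007,0.109,0,0,0,0,0.007,0.109,0,0,0,0,0.007,0.109,0,0,0,0]}}

```text
time: 20.03
tool_pos: [541.7, 58.7, 55.1]
tcp_rot: [-112.8, 90.0, -131.2]
ft_force: [-5.5, 0.5, 5.0]
finger_gap: 16.7
```

Emit:
{"op": "drive_tool", "data": {"moves": [-0.007,0.109,0,0,0,0,-0.007,0.109,0,0,0,0,-0.007,0.109,0,0,0,0,-0.007,0.109,0,0,0,0,-0.007,0.109,0,0,0,0,-0.007,0.109,0,0,0,0]}}

```text
time: 20.53
tool_pos: [543.8, 64.7, 55.4]
tcp_rot: [-105.2, 90.0, -123.6]
ft_force: [-5.1, -1.6, 4.8]
finger_gap: 16.6
```

Emit:
{"op": "drive_tool", "data": {"moves": [-0.021,0.107,0,0,0,0,-0.021,0.107,0,0,0,0,-0.021,0.107,0,0,0,0,-0.021,0.107,0,0,0,0,-0.021,0.107,0,0,0,0,-0.021,0.107,0,0,0,0]}}

```text
time: 21.03
tool_pos: [545.7, 70.7, 56.6]
tcp_rot: [-106.5, 89.9, -124.9]
ft_force: [-5.7, -1.5, 4.6]
finger_gap: 16.6
```

Emit:
{"op": "drive_tool", "data": {"moves": [-0.035,0.103,0,0,0,0,-0.035,0.103,0,0,0,0,-0.035,0.103,0,0,0,0,-0.035,0.103,0,0,0,0,-0.035,0.103,0,0,0,0,-0.035,0.103,0,0,0,0]}}

```text
time: 21.53
tool_pos: [547.7, 76.5, 58.5]
tcp_rot: [-104.4, 89.9, -122.8]
ft_force: [-5.3, -2.6, 3.4]
finger_gap: 16.4
```

Emit:
{"op": "drive_tool", "data": {"moves": [-0.048,0.098,0,0,0,0,-0.048,0.098,0,0,0,0,-0.048,0.098,0,0,0,0,-0.048,0.098,0,0,0,0,-0.048,0.098,0,0,0,0,-0.048,0.098,0,0,0,0]}}

```text
time: 22.03
tool_pos: [549.5, 82.2, 61.3]
tcp_rot: [-106.3, 89.9, -124.7]
ft_force: [-4.5, -3.8, 2.1]
finger_gap: 16.7
```

Emit:
{"op": "drive_tool", "data": {"moves": [-0.061,0.091,0,0,0,0,-0.061,0.091,0,0,0,0,-0.061,0.091,0,0,0,0,-0.061,0.091,0,0,0,0,-0.061,0.091,0,0,0,0,-0.061,0.091,0,0,0,0]}}

```text
time: 22.53
tool_pos: [551.3, 87.5, 64.9]
tcp_rot: [-103.7, 90.0, -122.1]
ft_force: [-4.8, -4.0, 0.9]
finger_gap: 16.5
```

Emit:
{"op": "drive_tool", "data": {"moves": [-0.072,0.082,0,0,0,0,-0.072,0.082,0,0,0,0,-0.072,0.082,0,0,0,0,-0.072,0.082,0,0,0,0,-0.072,0.082,0,0,0,0,-0.072,0.082,0,0,0,0]}}

```text
time: 23.03
tool_pos: [552.9, 92.3, 69.2]
tcp_rot: [-107.0, 90.0, -125.4]
ft_force: [-4.5, -4.3, 0.1]
finger_gap: 17.0
```

Emit:
{"op": "drive_tool", "data": {"moves": [-0.082,0.072,0,0,0,0,-0.082,0.072,0,0,0,0,-0.082,0.072,0,0,0,0,-0.082,0.072,0,0,0,0,-0.082,0.072,0,0,0,0,-0.082,0.072,0,0,0,0]}}

```text
time: 23.53
tool_pos: [554.4, 96.5, 74.2]
tcp_rot: [-96.8, 90.0, -115.2]
ft_force: [-2.5, -5.0, -0.8]
finger_gap: 16.7
```

Emit:
{"op": "drive_tool", "data": {"moves": [-0.091,0.061,0,0,0,0,-0.091,0.061,0,0,0,0,-0.091,0.061,0,0,0,0,-0.091,0.061,0,0,0,0,-0.091,0.061,0,0,0,0,-0.091,0.061,0,0,0,0]}}

```text
time: 24.03
tool_pos: [555.5, 100.1, 79.7]
tcp_rot: [101.4, 90.0, 83.0]
ft_force: [-3.1, -5.4, -1.2]
finger_gap: 17.0
```

Emit:
{"op": "drive_tool", "data": {"moves": [-0.098,0.048,0,0,0,0,-0.098,0.048,0,0,0,0,-0.098,0.048,0,0,0,0,-0.098,0.048,0,0,0,0,-0.098,0.048,0,0,0,0,-0.098,0.048,0,0,0,0]}}

```text
time: 24.53
tool_pos: [556.5, 103.0, 85.6]
tcp_rot: [88.1, 90.0, 69.7]
ft_force: [-1.0, -5.5, -2.4]
finger_gap: 16.8
```

Emit:
{"op": "drive_tool", "data": {"moves": [-0.103,0.035,0,0,0,0,-0.103,0.035,0,0,0,0,-0.103,0.035,0,0,0,0,-0.103,0.035,0,0,0,0,-0.103,0.035,0,0,0,0,-0.103,0.035,0,0,0,0]}}

```text
time: 25.03
tool_pos: [557.2, 105.0, 91.8]
tcp_rot: [82.1, 90.0, 63.7]
ft_force: [-1.6, -5.3, -3.6]
finger_gap: 16.5
```

Emit:
{"op": "drive_tool", "data": {"moves": [-0.107,0.021,0,0,0,0,-0.107,0.021,0,0,0,0,-0.107,0.021,0,0,0,0,-0.107,0.021,0,0,0,0,-0.107,0.021,0,0,0,0,-0.107,0.021,0,0,0,0]}}

```text
time: 25.53
tool_pos: [557.6, 106.3, 98.3]
tcp_rot: [81.2, 90.0, 62.8]
ft_force: [0.2, -3.3, -4.8]
finger_gap: 16.5
```

Emit:
{"op": "drive_tool", "data": {"moves": [-0.109,0.007,0,0,0,0,-0.109,0.007,0,0,0,0,-0.109,0.007,0,0,0,0,-0.109,0.007,0,0,0,0,-0.109,0.007,0,0,0,0,-0.109,0.007,0,0,0,0]}}

```text
time: 26.03
tool_pos: [557.7, 106.7, 104.8]
tcp_rot: [86.5, 90.0, 68.1]
ft_force: [0.7, -2.3, -5.3]
finger_gap: 16.9
```

Emit:
{"op": "drive_tool", "data": {"moves": [-0.109,-0.007,0,0,0,0,-0.109,-0.007,0,0,0,0,-0.109,-0.007,0,0,0,0,-0.109,-0.007,0,0,0,0,-0.109,-0.007,0,0,0,0,-0.109,-0.007,0,0,0,0]}}

```text
time: 26.53
tool_pos: [557.6, 106.3, 111.4]
tcp_rot: [81.7, 90.0, 63.3]
ft_force: [0.4, -1.5, -5.5]
finger_gap: 16.1
```

Emit:
{"op": "drive_tool", "data": {"moves": [-0.107,-0.021,0,0,0,0,-0.107,-0.021,0,0,0,0,-0.107,-0.021,0,0,0,0,-0.107,-0.021,0,0,0,0,-0.107,-0.021,0,0,0,0,-0.107,-0.021,0,0,0,0]}}

```text
time: 27.03
tool_pos: [557.2, 105.1, 117.8]
tcp_rot: [82.9, 90.0, 64.5]
ft_force: [2.5, 0.1, -5.4]
finger_gap: 16.4
```

Emit:
{"op": "drive_tool", "data": {"moves": [-0.103,-0.035,0,0,0,0,-0.103,-0.035,0,0,0,0,-0.103,-0.035,0,0,0,0,-0.103,-0.035,0,0,0,0,-0.103,-0.035,0,0,0,0,-0.103,-0.035,0,0,0,0]}}

```text
time: 27.53
tool_pos: [556.5, 103.2, 124.0]
tcp_rot: [84.1, 90.0, 65.7]
ft_force: [2.8, 3.7, -5.8]
finger_gap: 16.9
```

Emit:
{"op": "drive_tool", "data": {"moves": [-0.098,-0.048,0,0,0,0,-0.098,-0.048,0,0,0,0,-0.098,-0.048,0,0,0,0,-0.098,-0.048,0,0,0,0,-0.098,-0.048,0,0,0,0,-0.098,-0.048,0,0,0,0]}}

```text
time: 28.03
tool_pos: [555.6, 100.4, 129.9]
tcp_rot: [78.8, 90.0, 60.4]
ft_force: [2.8, 4.1, -4.0]
finger_gap: 16.9
```

Emit:
{"op": "drive_tool", "data": {"moves": [-0.091,-0.061,0,0,0,0,-0.091,-0.061,0,0,0,0,-0.091,-0.061,0,0,0,0,-0.091,-0.061,0,0,0,0,-0.091,-0.061,0,0,0,0,-0.091,-0.061,0,0,0,0]}}

```text
time: 28.53
tool_pos: [554.5, 97.0, 135.5]
tcp_rot: [78.1, 90.0, 59.7]
ft_force: [2.4, 4.6, -4.0]
finger_gap: 16.8
```

Emit:
{"op": "drive_tool", "data": {"moves": [-0.082,-0.072,0,0,0,0,-0.082,-0.072,0,0,0,0,-0.082,-0.072,0,0,0,0,-0.082,-0.072,0,0,0,0,-0.082,-0.072,0,0,0,0,-0.082,-0.072,0,0,0,0]}}

```text
time: 29.03
tool_pos: [553.1, 92.9, 140.4]
tcp_rot: [78.3, 89.9, 59.9]
ft_force: [2.3, 4.9, -3.7]
finger_gap: 16.5
```

Emit:
{"op": "drive_tool", "data": {"moves": [-0.072,-0.082,0,0,0,0,-0.072,-0.082,0,0,0,0,-0.072,-0.082,0,0,0,0,-0.072,-0.082,0,0,0,0,-0.072,-0.082,0,0,0,0,-0.072,-0.082,0,0,0,0]}}

```text
time: 29.53
tool_pos: [551.5, 88.2, 144.7]
tcp_rot: [83.0, 89.9, 64.6]
ft_force: [2.1, 5.8, -3.4]
finger_gap: 16.4
```

Emit:
{"op": "drive_tool", "data": {"moves": [-0.061,-0.091,0,0,0,0,-0.061,-0.091,0,0,0,0,-0.061,-0.091,0,0,0,0,-0.061,-0.091,0,0,0,0,-0.061,-0.091,0,0,0,0,-0.061,-0.091,0,0,0,0]}}

```text
time: 30.03
tool_pos: [549.8, 83.0, 148.4]
tcp_rot: [82.4, 89.9, 64.0]
ft_force: [1.3, 5.4, -3.3]
finger_gap: 16.4
```

```bash
cat > data.txt <<'E'
551.3 87.8 145.2 4.8 0.3 -7.2
549.5 82.5 148.9 4.7 -0.5 -9.9
547.7 76.9 151.7 4.6 0.6 -11.4
545.8 71.3 153.6 4.2 1.8 -10.4
543.8 65.3 154.8 2.0 4.9 -4.8
541.8 59.0 155.2 1.0 4.9 -4.0
539.7 52.9 154.8 1.4 5.2 -4.9
537.7 46.9 153.5 1.4 6.7 -5.0
535.7 41.1 151.4 1.9 6.1 -3.9
533.9 35.5 148.5 0.1 6.3 -3.4
532.2 30.4 144.9 0.6 6.1 -2.3
530.7 25.8 140.6 0.2 6.7 -1.0
529.3 21.7 135.8 0.1 6.8 -1.1
528.1 18.2 130.4 0.2 7.6 -1.0
527.3 15.5 124.6 -0.8 7.1 -0.7
526.5 13.5 118.4 -1.1 4.8 0.4
526.1 12.2 112.0 -2.2 5.8 1.8
526.0 11.8 105.5 -3.0 4.8 1.4
526.1 12.2 98.7 -2.7 4.8 1.4
526.5 13.3 92.3 -2.4 3.7 2.5
527.2 15.3 86.1 -3.6 4.6 2.7
528.1 18.0 80.3 -3.0 4.9 3.3
529.3 21.5 74.8 -3.1 4.8 2.9
530.6 25.5 69.9 -3.5 3.9 4.0
532.2 30.1 65.6 -4.6 3.4 3.7
533.9 35.3 61.9 -4.1 4.6 3.7
535.7 40.8 59.0 -4.3 2.6 4.6
537.7 46.6 56.9 -5.8 2.0 5.6
539.7 52.5 55.6 -4.9 0.8 5.1
541.7 58.7 55.1 -5.5 0.5 5.0
543.8 64.7 55.4 -5.1 -1.6 4.8
545.7 70.7 56.6 -5.7 -1.5 4.6
547.7 76.5 58.5 -5.3 -2.6 3.4
549.5 82.2 61.3 -4.5 -3.8 2.1
551.3 87.5 64.9 -4.8 -4.0 0.9
552.9 92.3 69.2 -4.5 -4.3 0.1
554.4 96.5 74.2 -2.5 -5.0 -0.8
555.5 100.1 79.7 -3.1 -5.4 -1.2
556.5 103.0 85.6 -1.0 -5.5 -2.4
557.2 105.0 91.8 -1.6 -5.3 -3.6
557.6 106.3 98.3 0.2 -3.3 -4.8
557.7 106.7 104.8 0.7 -2.3 -5.3
557.6 106.3 111.4 0.4 -1.5 -5.5
557.2 105.1 117.8 2.5 0.1 -5.4
556.5 103.2 124.0 2.8 3.7 -5.8
555.6 100.4 129.9 2.8 4.1 -4.0
554.5 97.0 135.5 2.4 4.6 -4.0
553.1 92.9 140.4 2.3 4.9 -3.7
551.5 88.2 144.7 2.1 5.8 -3.4
549.8 83.0 148.4 1.3 5.4 -3.3
E
cat > fit.py <<'E'
from h import *
from scipy.optimize import least_squares
np.set_printoptions(precision=2,suppress=True,linewidth=200)
def go(yw,skip=4,bias=(0,0,-.1),last=None,v=0):
    D=np.loadtxt('data.txt')[skip:last]; P=D[:,:3];F=D[:,3:]-np.array(bias)
    A=np.array([np.cos(yw),np.sin(yw),0]);N=np.array([-A[1],A[0],0])
    L=(P-HUB)@N; z=P[:,2]-125
    c=least_squares(lambda p:np.hypot(L-p[0],z-p[1])-p[2],[0,-19,50]).x
    ph=np.unwrap(np.arctan2(L-c[0],z-c[1]))
    Fl=F@N;Fz=F[:,2]
    Ft=Fl*np.cos(ph)-Fz*np.sin(ph);Fr=Fl*np.sin(ph)+Fz*np.cos(ph)
    M=np.c_[np.ones_like(ph),np.sin(ph),np.cos(ph)]
    k=np.linalg.lstsq(M,Ft,rcond=None)[0]; beta=np.degrees(np.arctan2(k[2],k[1]))
    res=Ft-M@k
    kr=np.linalg.lstsq(M,Fr,rcond=None)[0]
    print('circle',c,'d,a,b',k,'W',np.hypot(k[1],k[2]),'beta',beta,'goal phi',(180-beta)%360,'res',res.std(), 'Fr',kr)
    if v:
        al=(P-HUB)@A
        print(np.c_[np.degrees(ph),Ft,M@k,Fr,F@A,al])
    return ph,Ft,Fr,F@A
if __name__=='__main__':
    go(yaw,v=1)
    go(yaw,skip=14);go(yaw,last=25);go(yaw,skip=2)
    for b in [(0,0,-.4),(0,0,.2),(0.2,0.2,-.1)]: go(yaw,bias=b)
E
python3 fit.py
```

```text
circle [ -0.05 -19.87  50.05] d,a,b [3.51 1.98 1.87] W 2.7235863050503664 beta 43.23638866791004 goal phi 136.76361133208997 res 0.46334112443422 Fr [-3.65  1.88  0.92]
[[   7.32    5.84    5.61   -3.99    0.35    3.48]
 [  -0.27    4.95    5.36   -3.92   -0.6     3.57]
 [  -7.66    4.69    5.09   -5.47   -0.31    3.51]
 [ -15.05    5.29    4.79   -6.5    -0.79    3.5 ]
 [ -22.48    4.45    4.47   -5.95   -0.12    3.44]
 [ -29.99    3.56    4.13   -5.86   -1.89    3.49]
 [ -37.4     3.41    3.78   -5.38   -1.36    3.49]
 [ -44.82    3.92    3.43   -5.16   -1.93    3.52]
 [ -52.23    3.18    3.08   -5.74   -2.05    3.49]
 [ -59.72    2.89    2.73   -6.74   -2.21    3.45]
 [ -67.1     1.97    2.4    -6.21   -3.      3.55]
 [ -74.62    1.6     2.09   -3.92   -2.56    3.42]
 [ -82.12    2.54    1.8    -4.5    -3.92    3.45]
 [ -89.58    1.53    1.54   -3.6    -4.36    3.48]
 [ -97.39    1.01    1.3    -3.86   -4.08    3.45]
 [-104.84    1.81    1.11   -3.33   -3.45    3.48]
 [-112.34    1.36    0.96   -4.05   -4.87    3.51]
 [-119.74    1.12    0.86   -4.9    -4.39    3.52]
 [-127.34    
[... 1737 characters left out ...]
-4.15  0.69 -1.01]
circle [ -0.05 -19.86  50.05] d,a,b [3.5  1.98 1.86] W 2.7178403338338444 beta 43.137221950213856 goal phi 136.86277804978613 res 0.45540735509947916 Fr [-3.95  1.69  0.35]
circle [ -0.05 -19.87  50.05] d,a,b [3.51 1.68 1.87] W 2.513441401419423 beta 47.926218212879874 goal phi 132.07378178712014 res 0.46334112443422 Fr [-3.65  1.88  1.22]
circle [ -0.05 -19.87  50.05] d,a,b [3.51 2.28 1.87] W 2.9493146735719096 beta 39.240883514796806 goal phi 140.7591164852032 res 0.46334112443422 Fr [-3.65  1.88  0.62]
circle [ -0.05 -19.87  50.05] d,a,b [3.51 1.98 1.61] W 2.556990771292685 beta 39.10422886033905 goal phi 140.89577113966095 res 0.46334112443422004 Fr [-3.65  1.63  0.92]
```

Emit:
{"op": "drive_tool", "data": {"moves": [0.061,0.091,0,0,0,0,0.061,0.091,0,0,0,0,0.061,0.091,0,0,0,0,0.061,0.091,0,0,0,0,0.061,0.091,0,0,0,0,0.061,0.091,0,0,0,0]}}

```text
time: 30.53
tool_pos: [551.6, 88.3, 144.6]
tcp_rot: [73.2, 90.0, 54.8]
ft_force: [-2.1, 2.7, 4.2]
finger_gap: 16.5
```

Emit:
{"op": "drive_tool", "data": {"moves": [0.072,0.082,0,0,0,0,0.072,0.082,0,0,0,0,0.072,0.082,0,0,0,0,0.072,0.082,0,0,0,0,0.072,0.082,0,0,0,0,0.072,0.082,0,0,0,0]}}

```text
time: 31.03
tool_pos: [553.2, 93.0, 140.1]
tcp_rot: [80.1, 90.0, 61.7]
ft_force: [-1.4, 5.2, 4.3]
finger_gap: 16.8
```

Emit:
{"op": "drive_tool", "data": {"moves": [0.082,0.072,0,0,0,0,0.082,0.072,0,0,0,0,0.082,0.072,0,0,0,0,0.082,0.072,0,0,0,0,0.082,0.072,0,0,0,0,0.082,0.072,0,0,0,0]}}

```text
time: 31.53
tool_pos: [554.6, 97.1, 135.1]
tcp_rot: [76.4, 89.9, 58.0]
ft_force: [-1.3, 4.4, 4.0]
finger_gap: 16.7
```

Emit:
{"op": "drive_tool", "data": {"moves": [0.091,0.061,0,0,0,0,0.091,0.061,0,0,0,0,0.091,0.061,0,0,0,0,0.091,0.061,0,0,0,0,0.091,0.061,0,0,0,0,0.091,0.061,0,0,0,0]}}

```text
time: 32.03
tool_pos: [555.7, 100.5, 129.6]
tcp_rot: [76.6, 90.0, 58.2]
ft_force: [-0.7, 5.3, 3.6]
finger_gap: 16.6
```

Emit:
{"op": "drive_tool", "data": {"moves": [0.098,0.048,0,0,0,0,0.098,0.048,0,0,0,0,0.098,0.048,0,0,0,0,0.098,0.048,0,0,0,0,0.098,0.048,0,0,0,0,0.098,0.048,0,0,0,0]}}

```text
time: 32.53
tool_pos: [556.6, 103.2, 123.6]
tcp_rot: [76.5, 90.0, 58.1]
ft_force: [-0.0, 5.1, 2.8]
finger_gap: 16.6
```

Emit:
{"op": "drive_tool", "data": {"moves": [0.103,0.035,0,0,0,0,0.103,0.035,0,0,0,0,0.103,0.035,0,0,0,0,0.103,0.035,0,0,0,0,0.103,0.035,0,0,0,0,0.103,0.035,0,0,0,0]}}

```text
time: 33.03
tool_pos: [557.2, 105.1, 117.4]
tcp_rot: [77.5, 90.0, 59.1]
ft_force: [-0.5, 4.0, 3.0]
finger_gap: 16.5
```

Emit:
{"op": "drive_tool", "data": {"moves": [0.107,0.021,0,0,0,0,0.107,0.021,0,0,0,0,0.107,0.021,0,0,0,0,0.107,0.021,0,0,0,0,0.107,0.021,0,0,0,0,0.107,0.021,0,0,0,0]}}

```text
time: 33.53
tool_pos: [557.6, 106.2, 111.0]
tcp_rot: [78.7, 90.0, 60.3]
ft_force: [0.4, 4.9, 2.3]
finger_gap: 16.9
```

Emit:
{"op": "drive_tool", "data": {"moves": [0.109,0.007,0,0,0,0,0.109,0.007,0,0,0,0,0.109,0.007,0,0,0,0,0.109,0.007,0,0,0,0,0.109,0.007,0,0,0,0,0.109,0.007,0,0,0,0]}}

```text
time: 34.03
tool_pos: [557.7, 106.6, 104.5]
tcp_rot: [77.1, 90.0, 58.7]
ft_force: [0.3, 3.7, 2.5]
finger_gap: 16.5
```

Emit:
{"op": "drive_tool", "data": {"moves": [0.109,-0.007,0,0,0,0,0.109,-0.007,0,0,0,0,0.109,-0.007,0,0,0,0,0.109,-0.007,0,0,0,0,0.109,-0.007,0,0,0,0,0.109,-0.007,0,0,0,0]}}

```text
time: 34.53
tool_pos: [557.5, 106.1, 98.0]
tcp_rot: [82.1, 90.0, 63.7]
ft_force: [0.6, 3.7, 1.0]
finger_gap: 16.6
```

Emit:
{"op": "drive_tool", "data": {"moves": [0.107,-0.021,0,0,0,0,0.107,-0.021,0,0,0,0,0.107,-0.021,0,0,0,0,0.107,-0.021,0,0,0,0,0.107,-0.021,0,0,0,0,0.107,-0.021,0,0,0,0]}}

```text
time: 35.03
tool_pos: [557.1, 104.9, 91.6]
tcp_rot: [86.6, 90.0, 68.2]
ft_force: [0.0, 3.5, 1.2]
finger_gap: 16.5
```

Emit:
{"op": "drive_tool", "data": {"moves": [0.103,-0.035,0,0,0,0,0.103,-0.035,0,0,0,0,0.103,-0.035,0,0,0,0,0.103,-0.035,0,0,0,0,0.103,-0.035,0,0,0,0,0.103,-0.035,0,0,0,0]}}

```text
time: 35.53
tool_pos: [556.4, 102.8, 85.5]
tcp_rot: [83.6, 90.0, 65.2]
ft_force: [0.2, 1.7, 1.5]
finger_gap: 16.5
```

Emit:
{"op": "drive_tool", "data": {"moves": [0.098,-0.048,0,0,0,0,0.098,-0.048,0,0,0,0,0.098,-0.048,0,0,0,0,0.098,-0.048,0,0,0,0,0.098,-0.048,0,0,0,0,0.098,-0.048,0,0,0,0]}}

```text
time: 36.03
tool_pos: [555.5, 100.1, 79.6]
tcp_rot: [85.7, 90.0, 67.3]
ft_force: [-0.4, 0.1, 3.1]
finger_gap: 16.6
```

Emit:
{"op": "drive_tool", "data": {"moves": [0.091,-0.061,0,0,0,0,0.091,-0.061,0,0,0,0,0.091,-0.061,0,0,0,0,0.091,-0.061,0,0,0,0,0.091,-0.061,0,0,0,0,0.091,-0.061,0,0,0,0]}}

```text
time: 36.53
tool_pos: [554.4, 96.6, 74.3]
tcp_rot: [64.9, 90.0, 46.5]
ft_force: [-2.4, -1.2, 5.8]
finger_gap: 16.6
```

Emit:
{"op": "drive_tool", "data": {"moves": [0.082,-0.072,0,0,0,0,0.082,-0.072,0,0,0,0,0.082,-0.072,0,0,0,0,0.082,-0.072,0,0,0,0,0.082,-0.072,0,0,0,0,0.082,-0.072,0,0,0,0]}}

```text
time: 37.03
tool_pos: [553.0, 92.5, 69.4]
tcp_rot: [82.5, 90.0, 64.1]
ft_force: [-2.6, -1.6, 7.2]
finger_gap: 16.7
```

```bash
cat >> data.txt <<'E'
551.6 88.3 144.6 -2.1 2.7 4.2
553.2 93.0 140.1 -1.4 5.2 4.3
554.6 97.1 135.1 -1.3 4.4 4.0
555.7 100.5 129.6 -0.7 5.3 3.6
556.6 103.2 123.6 0 5.1 2.8
557.2 105.1 117.4 -0.5 4.0 3.0
557.6 106.2 111.0 0.4 4.9 2.3
557.7 106.6 104.5 0.3 3.7 2.5
557.5 106.1 98.0 0.6 3.7 1.0
557.1 104.9 91.6 0 3.5 1.2
556.4 102.8 85.5 0.2 1.7 1.5
555.5 100.1 79.6 -0.4 0.1 3.1
554.4 96.6 74.3 -2.4 -1.2 5.8
553.0 92.5 69.4 -2.6 -1.6 7.2
E
python3 - <<'E'
from h import *
import fit
ph,Ft,Fr,Fa=fit.go(yaw,skip=2,bias=(0,0,-.05))
n=48; s=np.ones(len(ph)); s[n:]=-1
ok=np.ones(len(ph),bool); ok[n:n+2]=0
def f(ok,cols):
    k=np.linalg.lstsq(cols[ok],Ft[ok],rcond=None)[0]; r=Ft-cols@k
    print(k,'beta',np.degrees(np.arctan2(k[2],k[1])),'W',np.hypot(k[1],k[2]),'std',r[ok].std()); return r
M=np.c_[s,np.sin(ph),np.cos(ph)]
r=f(ok,M); print(np.c_[np.degrees(ph),Ft,r,Fr,Fa][n:])
print('with friction prop |normal|'); f(ok,np.c_[M,s*np.hypot(Fr,Fa)]); f(ok,np.c_[M,s*np.abs(Fr)])
print('with 2nd harmonics');f(ok,np.c_[M,s*np.sin(ph),s*np.cos(ph)])
fw=np.arange(len(ph))<n; f(fw,M); 
# bias identifiability check using last 44 of forward only
f(fw&(np.arange(len(ph))>3),M)
E
```

```text
circle [ -0.08 -19.87  50.04] d,a,b [ 2.29 -0.06  1.75] W 1.7510674837090627 beta 92.09657607083693 goal phi 87.90342392916307 res 2.625594902767079 Fr [-3.13  3.17  1.21]
[3.54 1.97 1.85] beta 43.231510488627784 W 2.6978127275817023 std 0.45233558574749366
[[-322.14   -1.11   -0.24    4.52   -2.84]
 [-314.45    0.04    0.88    6.25   -2.97]
 [-306.86   -0.98   -0.13    5.44   -2.62]
 [-299.33   -0.83    0.09    5.98   -2.34]
 [-291.71   -0.86    0.17    5.55   -1.61]
 [-284.23   -2.06   -0.89    4.28   -1.74]
 [-276.76   -1.77   -0.41    5.02   -1.17]
 [-269.28   -2.59   -1.      3.57   -0.88]
 [-261.8    -1.57    0.29    3.51   -0.6 ]
 [-254.32   -2.1     0.04    2.86   -1.1 ]
 [-246.88   -2.08    0.37    0.93   -0.35]
 [-239.37   -2.69    0.09   -1.63   -0.41]
 [-231.99   -3.44   -0.32   -5.1    -1.9 ]
 [-224.51   -3.41    0.06   -6.81   -1.96]]
with friction prop |normal|
[ 3.69  1.94  1.82 -0.03] beta 43.26310826684547 W 2.657257454941321 std 0.4502997128430661
[ 3.62  1.95  1.85 -0.02] beta 43.447405145848435 W 2.6856065135842564 std 0.4515933399947665
with 2nd harmonics
[3.5  1.89 1.76 0.14 0.1 ] beta 42.94057899227107 W 2.584770752480029 std 0.4461606746916137
[3.5  2.03 1.86] beta 42.483808809796294 W 2.7554360728812393 std 0.4552895469773929
[3.51 2.03 1.88] beta 42.740684919659145 W 2.767567354788189 std 0.46815426052382464
```

Emit:
{"op": "drive_tool", "data": {"moves": [0.039,-0.041,0,0,0,0,0.039,-0.041,0,0,0,0,0,0,0,0,0,0,0,0,0,0,0,0,0,0,0,0,0,0,0,0,0,0,0,0,0,0,0,0,0,0,0,0,0,0,0,0]}}

```text
time: 37.7
tool_pos: [552.7, 91.7, 68.6]
tcp_rot: [114.9, 90.0, 96.5]
ft_force: [-1.9, -1.0, 5.9]
finger_gap: 17.0
```

```bash
python3 - <<'E'
from h import *
np.set_printoptions(precision=2,suppress=True)
for i in range(3):
    s=snapshot('scene');o=sensors.sense()
    L=(o['tool_pos']-HUB)@N+.08; z=o['tool_pos'][2]-125+19.87
    print(o['time'],np.degrees(np.arctan2(L,z)),np.hypot(L,z),o['ft_force'],o['finger_gap'],o['qd'].round(2))
crop(s,'sc5',200,370,120,300,4)
t=snapshot('top');save(t,'top5')
E
```

```text
37.75 136.82150556203706 50.12479045955102 [-1.91 -0.93  6.4 ] 16.67804804516462 [-0.    0.02  0.03 -0.09 -0.06  0.1 ]
37.8 136.7681184651906 50.10572943299188 [-2.21 -1.88  5.59] 16.539379075324693 [ 0.03  0.03 -0.01  0.04  0.08 -0.02]
37.85 136.76682448464615 50.10832732368101 [-1.91 -1.84  5.6 ] 16.79146313924227 [ 0.06  0.01 -0.    0.04 -0.06 -0.06]
```

View pics/sc5.png

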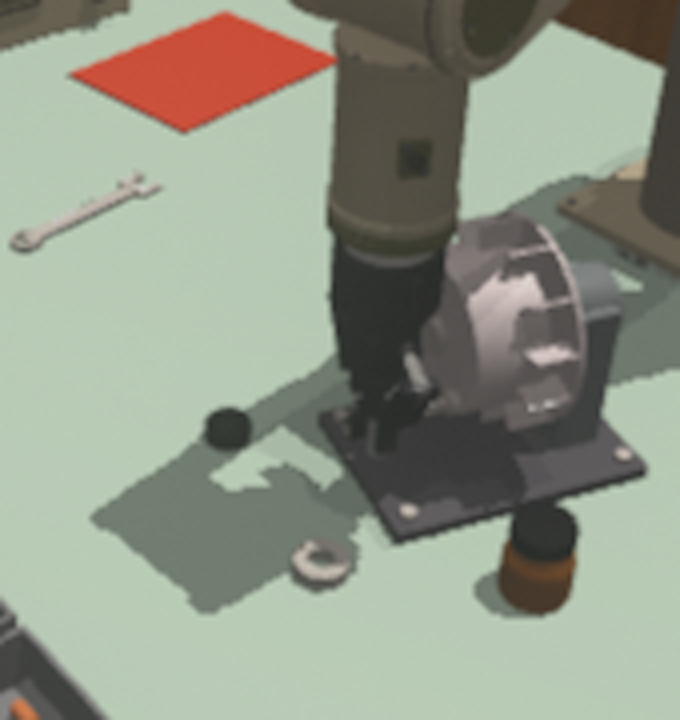

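View pics/top5.png

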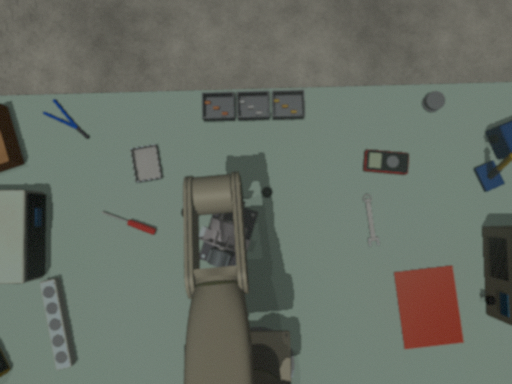

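The scene picture shows the handle still in the jaws, low on the +y side of the rotor. The ring, cap, jar and spanner are where they started, and the top view agrees for the tray, meter and driver. The hand is still, so I'm handing in.

```bash
python3 -c "
from h import *
print(r.hand_in()); print(sensors.sense()['time'])"
```

```text
the job is handed in; nothing more can be done
None
the job is handed in; nothing more can be done
```

I gripped the handle from above at 40 N and turned the rotor slowly through about 373° in one direction, then back 107°. I handed in at about 38 s with the handle still gripped and the heavy side, by my measurements, straight down.

- **Where it pulls:** the tangential force fits a drag of 3.5 N plus a pull of 2.7 N once a turn, which matches the figures you gave. The heavy side sits about 43° from the handle. The forward and reverse readings agree to about 1°. Noise and the force sensor's zero add perhaps 3–4° of uncertainty.
- **Final position:** with the heavy side at the bottom, the handle should be 136.8° from the top on the hub's +y side. I measured 136.8°, with the arm still and the finger gap steady at about 16.7 mm.
- **Forces:** the largest reading was about 12 N at the wrist, early in the turn, because my first circle was slightly off; I corrected it by lowering the path. About 6 N remained at the end, and the grip held.
- **Bystanders:** in the last pictures none of the bystanders had moved. In the top view the arm hid the ring and most of the jar, so I checked those two in the scene picture.

No check failed.

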